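Make up a staining kit and a sampling kit

TASK

Make up two kits from the stock standing just behind the two grey trays. The three-bay tray gets the staining kit: the slide box in its middle bay, with the measuring cylinder and one dropper bottle in the two outer bays, either way round; the two-bay tray gets the sampling kit: the lidded specimen cup in one bay and the other dropper bottle in the other. Each thing stands upright on the floor of its own bay; knock nothing over and leave the flask, the beaker and the timer where they are.

Things in the scene. Friction and masses are not known exactly. Their poses are not given: they have to be found in the camera images.
- tray3: shallow grey plastic kit tray, 256 by 118 mm, fixed, with three equal open bays in a row along its y. Each bay is 110 mm (x) by 80 mm (y) inside, centred at x = 0, y = -84, 0 and +84 mm; all walls are 4 mm thick, tops 12 mm above the bench; bay floor 4 mm above the bench. Origin: centre of the underside, at bench height; z up. A carrying lip juts 11 mm from each end (y)
- tray2: shallow grey plastic kit tray, 172 by 118 mm, fixed, with two equal open bays in a row along its y. Each bay is 110 mm (x) by 80 mm (y) inside, centred at x = 0, y = -42 and +42 mm; all walls are 4 mm thick, tops 12 mm above the bench; bay floor 4 mm above the bench. Origin: centre of the underside, at bench height; z up. A carrying lip juts 11 mm from each end (y)
- slides_mid (a point): a small oblong card box of microscope slides, teal above and white below, standing on its long narrow side: 85 mm long (its x), 33 mm wide (its y), 46 mm high. It fits a bay only with its length along the bay's 110 mm length. The point is its centre, 23 mm above its underside; z up. About 160 g
- cylinder_mid (a point): a clear plastic measuring cylinder standing upright on a blue hexagonal foot 45 by 52 mm and 6 mm thick; the tube is about 25 mm in diameter from the foot to the top at 142 mm, tall enough to be taken by the upper half. The point is on its axis, half-way up (71 mm above its underside); z up. About 70 g
- bottle_a_mid (a point): brown dropper bottle with white collar and black rubber teat, upright: body 27 mm in diameter up to 60 mm, collar 20 mm to 70 mm, teat 15 mm to the top at 98 mm. The two dropper bottles in the stock just behind the trays (not those at the far corner of the bench) are alike and interchangeable. The point is on its axis, half-way up (49 mm above its underside); z up. About 50 g
- bottle_b_mid (a point): brown dropper bottle with white collar and black rubber teat, upright: body 27 mm in diameter up to 60 mm, collar 20 mm to 70 mm, teat 15 mm to the top at 98 mm. The two dropper bottles in the stock just behind the trays (not those at the far corner of the bench) are alike and interchangeable. The point is on its axis, half-way up (49 mm above its underside); z up. About 50 g
- cup_mid (a point): a specimen cup with a wide blue screw lid, closed, standing upright in the stock just behind the trays (not those at the far corner): body 45 mm in diameter up to 50 mm, lid 50 mm in diameter from 50 mm to the top at 63 mm. The point is on its axis, half-way up (31.5 mm above its underside); z up. About 50 g
- flask: bystander: a conical glass flask, 62 mm across the base, 88 mm high, loose behind the stock; leave it alone. Origin: centre of its underside
- beaker: bystander: a glass beaker, 58 mm across, 71 mm high, loose behind the stock; leave it alone. Origin: centre of its underside
- timer: bystander: a flat square white countdown timer, 62 by 62 mm, 18 mm high, loose behind the stock; leave it alone. Origin: centre of its underside

How it is judged:
At the end, for the whole second after the job is handed in: Slide box in the three-bay tray's middle bay, measuring cylinder and a dropper bottle in its outer bays, specimen cup and the other bottle in the two-bay tray, one to a bay: centre within 50 mm along and 38 mm across of the bay's centre, on its floor within 4 mm, upright within 0.1 rad, at rest (((x of cylinder_mid in the frame of tray3 between -0.05 and 0.05 m and y of cylinder_mid in the frame of tray3 between -0.122 and -0.046 m and z of cylinder_mid in the frame of tray3 between 0.071 and 0.079 m and angle between cylinder_mid's own z axis and vertical below 0.1 rad) or (x of bottle_a_mid in the frame of tray3 between -0.05 and 0.05 m and y of bottle_a_mid in the frame of tray3 between -0.122 and -0.046 m and z of bottle_a_mid in the frame of tray3 between 0.049 and 0.057 m and angle between bottle_a_mid's own z axis and vertical below 0.1 rad) or (x of bottle_b_mid in the frame of tray3 between -0.05 and 0.05 m and y of bottle_b_mid in the frame of tray3 between -0.122 and -0.046 m and z of bottle_b_mid in the frame of tray3 between 0.049 and 0.057 m and angle between bottle_b_mid's own z axis and vertical below 0.1 rad)) and (x of slides_mid in the frame of tray3 between -0.05 and 0.05 m and y of slides_mid in the frame of tray3 between -0.038 and 0.038 m and z of slides_mid in the frame of tray3 between 0.023 and 0.031 m and angle between slides_mid's own z axis and vertical below 0.1 rad) and ((x of cylinder_mid in the frame of tray3 between -0.05 and 0.05 m and y of cylinder_mid in the frame of tray3 between 0.046 and 0.122 m and z of cylinder_mid in the frame of tray3 between 0.071 and 0.079 m and angle between cylinder_mid's own z axis and vertical below 0.1 rad) or (x of bottle_a_mid in the frame of tray3 between -0.05 and 0.05 m and y of bottle_a_mid in the frame of tray3 between 0.046 and 0.122 m and z of bottle_a_mid in the frame of tray3 between 0.049 and 0.057 m and angle between bottle_a_mid's own z axis and vertical below 0.1 rad) or (x of bottle_b_mid in the frame of tray3 between -0.05 and 0.05 m and y of bottle_b_mid in the frame of tray3 between 0.046 and 0.122 m and z of bottle_b_mid in the frame of tray3 between 0.049 and 0.057 m and angle between bottle_b_mid's own z axis and vertical below 0.1 rad)) and ((x of cup_mid in the frame of tray2 between -0.05 and 0.05 m and y of cup_mid in the frame of tray2 between -0.08 and -0.004 m and z of cup_mid in the frame of tray2 between 0.0315 and 0.0395 m and angle between cup_mid's own z axis and vertical below 0.1 rad) or (x of bottle_a_mid in the frame of tray2 between -0.05 and 0.05 m and y of bottle_a_mid in the frame of tray2 between -0.08 and -0.004 m and z of bottle_a_mid in the frame of tray2 between 0.049 and 0.057 m and angle between bottle_a_mid's own z axis and vertical below 0.1 rad) or (x of bottle_b_mid in the frame of tray2 between -0.05 and 0.05 m and y of bottle_b_mid in the frame of tray2 between -0.08 and -0.004 m and z of bottle_b_mid in the frame of tray2 between 0.049 and 0.057 m and angle between bottle_b_mid's own z axis and vertical below 0.1 rad)) and ((x of cup_mid in the frame of tray2 between -0.05 and 0.05 m and y of cup_mid in the frame of tray2 between 0.004 and 0.08 m and z of cup_mid in the frame of tray2 between 0.0315 and 0.0395 m and angle between cup_mid's own z axis and vertical below 0.1 rad) or (x of bottle_a_mid in the frame of tray2 between -0.05 and 0.05 m and y of bottle_a_mid in the frame of tray2 between 0.004 and 0.08 m and z of bottle_a_mid in the frame of tray2 between 0.049 and 0.057 m and angle between bottle_a_mid's own z axis and vertical below 0.1 rad) or (x of bottle_b_mid in the frame of tray2 between -0.05 and 0.05 m and y of bottle_b_mid in the frame of tray2 between 0.004 and 0.08 m and z of bottle_b_mid in the frame of tray2 between 0.049 and 0.057 m and angle between bottle_b_mid's own z axis and vertical below 0.1 rad)) and ((x of cylinder_mid in the frame of tray3 between -0.05 and 0.05 m and y of cylinder_mid in the frame of tray3 between -0.122 and -0.046 m and z of cylinder_mid in the frame of tray3 between 0.071 and 0.079 m and angle between cylinder_mid's own z axis and vertical below 0.1 rad) or (x of cylinder_mid in the frame of tray3 between -0.05 and 0.05 m and y of cylinder_mid in the frame of tray3 between 0.046 and 0.122 m and z of cylinder_mid in the frame of tray3 between 0.071 and 0.079 m and angle between cylinder_mid's own z axis and vertical below 0.1 rad)) and ((x of cup_mid in the frame of tray2 between -0.05 and 0.05 m and y of cup_mid in the frame of tray2 between -0.08 and -0.004 m and z of cup_mid in the frame of tray2 between 0.0315 and 0.0395 m and angle between cup_mid's own z axis and vertical below 0.1 rad) or (x of cup_mid in the frame of tray2 between -0.05 and 0.05 m and y of cup_mid in the frame of tray2 between 0.004 and 0.08 m and z of cup_mid in the frame of tray2 between 0.0315 and 0.0395 m and angle between cup_mid's own z axis and vertical below 0.1 rad)) and linear speed of each of slides, bottle_a, bottle_b, cylinder, cup below 0.02 m/s); the robot touches nothing.
It fails at once if the flask is moved more than 20 mm (distance of flask from where it was at the start of the episode above 0.02 m).
It fails at once if the beaker is moved more than 20 mm (distance of beaker from where it was at the start of the episode above 0.02 m).
It fails at once if the timer is moved more than 20 mm (distance of timer from where it was at the start of the episode above 0.02 m).
It fails at once if one of the stock things is knocked over (tilted more than 0.8 rad) (angle between any of slides_mid, bottle_a_mid, bottle_b_mid, cylinder_mid, cup_mid's own z axis and vertical above 0.8 rad).
It also fails if it takes over 120 s, if anything falls off the work surface, if the arm or the gripper's body presses on something with over 40 N, if the wrist force passes 120 N, or if a joint passes its speed limit or range.

ROBOT

A 7-joint arm with a two-finger parallel gripper is mounted at the origin on a cart in front of the work surface, level with it; the furniture and walls round the work are solid. World frame = base frame: x ahead of the robot, y to its left, z up, the work surface at z = 0. Lengths are in m, angles in rad, forces in N, time in s.
With the tool pointing down it reaches from about 0.375 to 0.925 m from the base axis. Payload 3.1 kg.
Tool frame: the origin (TCP) lies between the finger pads; the fingertips stand 19 mm ahead of it and the grasp point (between the pads) is the TCP; z points along the fingers, y is the line along which they close (so a half turn about z gives the same grasp; the last joint's range is limited). The gripper opens to 85 mm and grips with 20 to 120 N. Pads are 22 mm wide; open, the fingers measure 114 mm over their backs; the gripper's body (76 mm by 85 mm) begins 54 mm behind the grasp point. The pads swing forward as they close: fully open they stand 13 mm farther back than shut.
Start: joints at [1.077, 0.383, 0.044, 1.598, -0.018, 1.161, -0.05], TCP at [0.251, -0.6, 0.25] pointing down, gripper open.
Joint ranges: [-2.61, 2.61], [-0.41, 2.15], [-1.48, 1.57], [0, 2.5], [-1.57, 4.71], [0.05, 1.97], [-2.85, 2.85]. Speed limits (rad/s): [2.79, 2.79, 3.14, 3.14, 3.14, 3.14, 3.14].

INTERFACE

Orientations are given as a rotation vector (axis times angle).
In Python, from station import observe, read_camera, camera_params, finish_job gives the robot as it stands.
- The arm moves only by the tool servo_tool, never from a script. Its argument "rows" is text: rows parted by semicolons, each of 6 numbers parted by spaces: the shift along the tool's x, y, z in units of 30 mm (1.0 is 30 mm), then the turn, a rotation vector about the tool's x, y, z in units of 6 degrees (1.0 is 6 degrees). A call has 1 to 8 rows; each row shifts and turns the commanded pose from where the row before left it, along the tool's axes as they then stand; what a row does not reach is not made up. A row lasts 1/10 s, in which the tool goes at most 50 mm and 8.59 degrees, less where a joint would pass 70% of its speed; a pose out of reach is approached as far as the arm can. A call with a number of a shift or a turn outside -1 to 1 is refused whole. A call with a gripper value outside its range is refused whole. "hand" is the opening, from 0 (shut) to 1 (fully open), set as the call begins (left out, the last holds). The fingers move at their own pace and stop on an object; "squeeze" is the grip in N (left out, the last holds). Time passes only in rows, so rows that do not move let the fingers close. It gives the time, the measured TCP pose, the force, the opening and the grip force at its end, in the units of the state.
- observe(): the state, without advancing time (a new reading comes with each control period).
- read_camera(name): name is "scene" or "top" or "wrist"; returns the picture (400x640x3 uint8, red, green, blue); there is no depth.
- camera_params(name): a dict with "fx", "fy", "cx", "cy" (pixels), "k1" (the pictures are not rectified: a ray, as slopes to the right and down, at radius r is drawn at 1 + k1 r^2 times it, then the intrinsics apply), "pose" (4x4, takes a point from camera to world coordinates). Camera axes: x right, y down, z forward; pixel columns grow to the right and rows downward; lengths in m; the calibration is good to about 2 mm. A picture is of the moment at which its call begins: read the wrist's pose just before it. camera_params takes no time and is no camera call; for the wrist camera it gives the pose at the moment of the call.
- finish_job(): hands the job in; it is judged then, once.
The state is a dict: "time": time; "joint_pos": joint angles; "qvel": joint speeds; "tau": joint torques, N m; "eef_pos": TCP position; "tcp_rot": TCP orientation; "ft_force": force on the tool from outside, world axes, zero at the start; "ft_torque": the same for the moment, N m; "width": finger opening in m; "grip_force": force on a finger pad.
Only numpy, scipy, OpenCV 4.12 (cv2) and the standard library are available. Lean on these libraries where they do the work, as an engineer would, in place of code of your own. Each camera call takes 0.05 s, during which the arm holds its last target. There are 200 camera calls.

## Working session

There is one attempt and no reset: what is moved stays moved. The work goes in short steps, Python scripts to look and compute and a tool call to move; the robot and the scene stay as the last step left them, time stands still between calls to the robot, and variables do not carry over. Pictures are saved under pics/ and viewed, at most 14 in all, crops included, and the job is handed in when it is done.

Besides the shell and the picture viewer there is one more tool, called after "Call:" as name(argument=value, ...) on one line, values as JSON. servo_tool: Moves the arm, as the interface text tells. Its arguments: {"type":"object","properties":{"rows":{"type":"string"},"hand":{"type":"number"},"squeeze":{"type":"number"}},"required":["rows"]}

```bash
mkdir -p pics
cat > h.py <<'E'
import numpy as np, cv2
from station import *
def snap(n,f):
    P=camera_params(n); im=read_camera(n); cv2.imwrite(f'pics/{f}.png',im[:,:,::-1].copy()); return im,P
def px2w(P,u,v,z):
    x=(u-P['cx'])/P['fx'];y=(v-P['cy'])/P['fy']
    r=np.hypot(x,y);s=r
    for _ in range(20): s=r/(1+P['k1']*s*s)
    k=s/r if r>0 else 1
    T=np.array(P['pose']);d=T[:3,:3]@np.array([x*k,y*k,1]);o=T[:3,3]
    return o+d*(z-o[2])/d[2]
def w2px(P,p):
    T=np.array(P['pose']);q=T[:3,:3].T@(np.array(p)-T[:3,3]);x,y=q[:2]/q[2];m=1+P['k1']*(x*x+y*y)
    return P['fx']*x*m+P['cx'],P['fy']*y*m+P['cy']
E
python3 - <<'E'
from h import *
np.set_printoptions(precision=3,suppress=True)
for n in('top','scene'):
    im,P=snap(n,n+'0'); print(n,np.array(P['pose']),P['fx'],P['k1'])
s=observe();print(s['time'],s['eef_pos'],s['tcp_rot'],s['width'])
E
```

```text
top [[-0.026 -0.988  0.152  0.487]
 [-1.     0.024 -0.014 -0.004]
 [ 0.01  -0.153 -0.988  1.064]
 [ 0.     0.     0.     1.   ]] 374.41090786327374 -0.03529999699779498
scene [[-0.489 -0.639  0.594 -0.09 ]
 [-0.872  0.346 -0.346  0.406]
 [ 0.016 -0.687 -0.726  0.947]
 [ 0.     0.     0.     1.   ]] 508.97193975319743 0.03239424883041956
0.1 [ 0.25  -0.599  0.249] [-3.078 -0.617  0.001] 0.08534253985991702
```

View pics/top0.png

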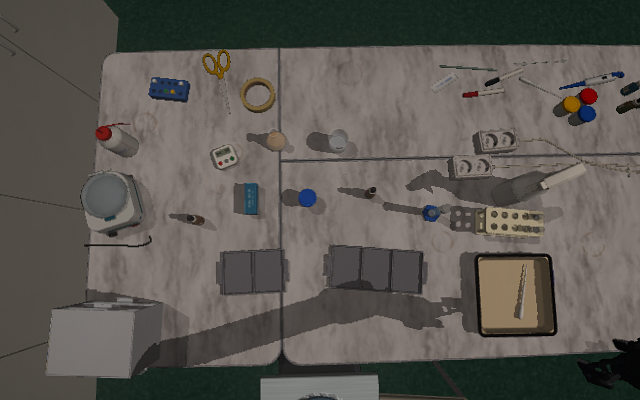

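View pics/scene0.png

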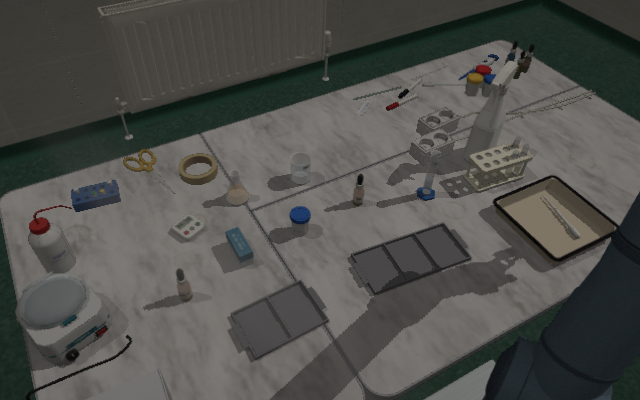

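The top view shows tray2 near (253,271), tray3 near (376,269), the slide box at (250,198) and the cup at (308,198). The bottles are at (195,219) and (371,192), and the cylinder is at (431,212). I'll enlarge this area to measure it.

Run:
```python
from h import *
im=cv2.imread('pics/top0.png')[120:305,170:450]
im=cv2.convertScaleAbs(im,alpha=1.6,beta=10)
cv2.imwrite('pics/crop0.png',cv2.resize(im,(784,518),interpolation=cv2.INTER_CUBIC))
```

```text
(no output)
```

View pics/crop0.png

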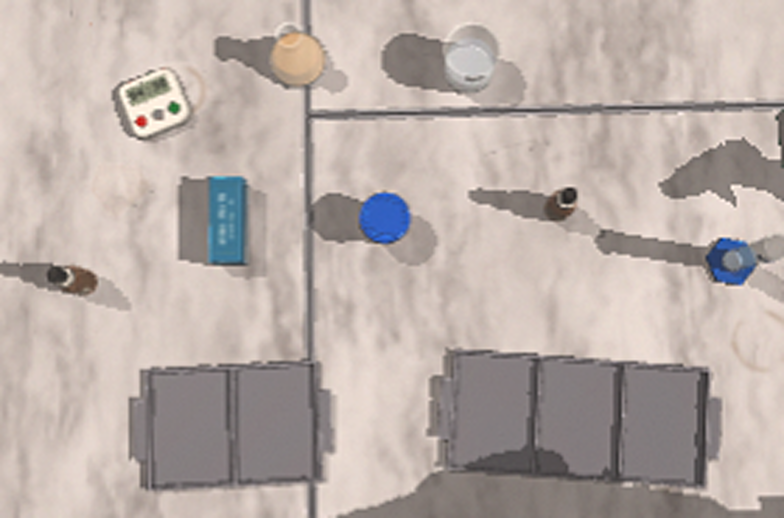

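The crop (scale 2.8, offset 170,120) puts the box top at (228,221) and the cup lid at (385,217). The teat tops are at (569,195) and (56,274), and the cylinder foot is at (731,261). The tray rims are clear too.

```bash
cat >> h.py <<'E'
def yaw_of(s):
    R=cv2.Rodrigues(np.array(s['tcp_rot']))[0]; return R
E
python3 - <<'E'
from h import *
np.set_printoptions(precision=3,suppress=True)
P=camera_params('top')
f=lambda u,v,z:px2w(P,170+u/2.8-.3,120+v/2.8-.3,z)
for n,a in dict(box=(227,221,.046),box1=(212,178,.046),box2=(211,264,.046),cup=(385,217,.063),botB=(569,195,.098),botA=(56,274,.098),cyl=(731,261,.006),timer=(152,103,.018),flask=(292,40,.088),flaskb=(298,60,0),beaker=(470,57,.04)).items(): print(n,f(*a))
for n,c in dict(t3=[(449,351),(707,369),(703,486),(446,471)],t2=[(143,371),(312,362),(316,484),(146,488)]).items():
    q=np.array([f(u,v,.012) for u,v in c]);m=q.mean(0);l=(q[0]+q[3]-q[1]-q[2])/2
    print(n,m,np.linalg.norm(l),'yaw',np.arctan2(-l[0],l[1]), 'width',np.linalg.norm((q[0]+q[1]-q[2]-q[3])/2))
s=observe();print(yaw_of(s))
E
```

```text
box [0.631 0.174 0.046]
box1 [0.675 0.189 0.046]
box2 [0.59  0.19  0.046]
cup [0.629 0.019 0.063]
botB [ 0.641 -0.154  0.098]
botA [0.578 0.323 0.098]
cyl [ 0.583 -0.331  0.006]
timer [0.759 0.256 0.018]
flask [0.8   0.105 0.088]
flaskb [0.807 0.108 0.   ]
beaker [ 0.794 -0.07   0.04 ]
t3 [ 0.43  -0.165  0.012] 0.2555624871477606 yaw -0.09160165669800961 width 0.11535891282131747
t2 [0.433 0.178 0.012] 0.16692851416679963 yaw 0.01400051301866707 width 0.11579489206539158
[[ 0.923  0.386 -0.001]
 [ 0.386 -0.923  0.002]
 [-0.    -0.002 -1.   ]]
```

Call:
servo_tool(rows="0 0 0 0 0 0.95;0 0 0 0 0 0.95;0 0 0 0 0 0.95;0 0 0 0 0 0.93;0.9 -0.7 0 0 0 0;0.9 -0.7 0 0 0 0;0.9 -0.7 0 0 0 0;0.9 -0.7 0 0 0 0", hand=1)

```text
time: 0.9
eef_pos: [0.3593, -0.5145, 0.2496]
tcp_rot: [-3.141, 0.0, 0.001]
ft_force: [0.3, -0.2, 0.2]
width: 0.0855
grip_force: 0.0
```

Call:
servo_tool(rows="1 -0.8 0 0 0 0;1 -0.8 0 0 0 0;1 -0.8 0 0 0 0;1 -0.8 0 0 0 0;1 -0.8 0 0 0 0;1 -0.8 0 0 0 0;0.5 -0.5 0 0 0 0;0 0 0 0 0 0")

```text
time: 1.7
eef_pos: [0.5573, -0.3509, 0.2494]
tcp_rot: [-3.138, -0.014, -0.002]
ft_force: [0.4, 0.3, -0.2]
width: 0.0851
grip_force: 0.0
```

Run:
```python
from h import *
np.set_printoptions(precision=3,suppress=True)
s=observe();print(s['time'],s['eef_pos'],yaw_of(s))
im,P=snap('wrist','w1');print(np.array(P['pose']))
print(w2px(P,(.583,-.331,.006)),w2px(P,(.583,-.331,.142)))
```

```text
1.7 [ 0.557 -0.351  0.249] [[ 1.     0.009  0.001]
 [ 0.009 -1.     0.004]
 [ 0.001 -0.004 -1.   ]]
[[ 0.009 -0.947 -0.321  0.639]
 [-1.    -0.01   0.001 -0.351]
 [-0.004  0.321 -0.947  0.374]
 [ 0.     0.     0.     1.   ]]
(np.float64(306.4748004768571), np.float64(140.42992601252516)) (np.float64(295.8606085444027), np.float64(171.24900157057425))
```

View pics/w1.png

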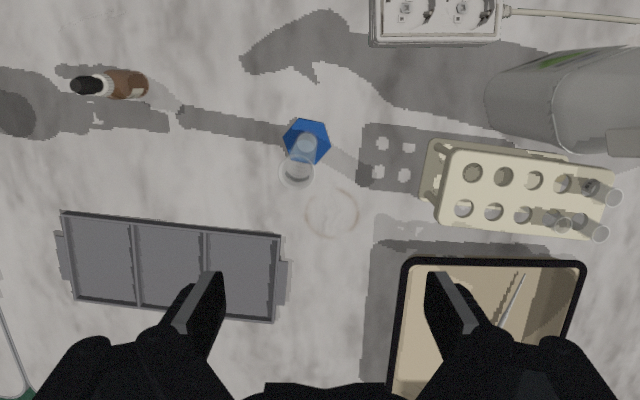

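The wrist view matches the prediction: foot at (306,140), cylinder top at (296,172). Next I centre over it and go down.

Call:
servo_tool(rows="0.87 -0.67 0 0 0 0;0 0 0 0 0 0;0 0 0.9 0 0 0;0 0 1 0 0 0;0 0 1 0 0 0;0 0 1 0 0 0;0 0 1 0 0 0;0 0 0 0 0 0")

```text
time: 2.55
eef_pos: [0.5736, -0.3369, 0.0976]
tcp_rot: [-3.137, 0.004, 0.018]
ft_force: [-0.5, 1.7, -0.8]
width: 0.0852
grip_force: 0.0
```

Run:
```python
from h import *
np.set_printoptions(precision=3,suppress=True)
# reuse wrist pose of w1
P=camera_params('wrist'); P=dict(P); P['pose']=np.array([[.009,-.947,-.321,.639],[-1,-.010,.001,-.351],[-.004,.321,-.947,.374],[0,0,0,1]])
q=np.array([px2w(P,*c,.012) for c in[(61,211),(280,234),(271,322),(75,300)]]);print(q,q.mean(0));print(px2w(P,80,86,.098),px2w(P,135,82,.0))
```

```text
[[ 0.503 -0.049  0.012]
 [ 0.479 -0.301  0.012]
 [ 0.36  -0.286  0.012]
 [ 0.383 -0.037  0.012]] [ 0.432 -0.168  0.012]
[ 0.639 -0.16   0.098] [ 0.642 -0.154  0.   ]
```

Call:
servo_tool(rows="0 0 0 0 0 0;0 0 0 0 0 0;0 0 0 0 0 0;0 0 0 0 0 0;0 0 0 0 0 0;0 0 0 0 0 0;0 0 0 0 0 0;0 0 0 0 0 0", hand=0, squeeze=30)

```text
time: 3.35
eef_pos: [0.5802, -0.3367, 0.1041]
tcp_rot: [3.141, 0.0, 0.002]
ft_force: [-0.3, -0.2, 3.6]
width: 0.0241
grip_force: 30.5
```

Call:
servo_tool(rows="0 0 -0.4 0 0 0;0 0 -0.8 0 0 0;0 0 -0.8 0 0 0;-0.6 -0.3 0 0 0 0;-0.7 -0.4 0 0 0 0;-0.7 -0.4 0 0 0 0;-0.7 -0.4 0 0 0 0;-0.7 -0.4 0 0 0 0")

```text
time: 4.15
eef_pos: [0.4766, -0.2792, 0.1635]
tcp_rot: [-3.142, 0.0, 0.0]
ft_force: [0.8, -0.1, -1.1]
width: 0.024
grip_force: 30.2
```

Call:
servo_tool(rows="-0.7 -0.4 0 0 0 0;-0.7 -0.4 0 0 0 0;-0.4 -0.2 0 0 0 0;0 0 0 0 0 0;0 0 0 0 0 0;0 0 0 0 0 0")

```text
time: 4.75
eef_pos: [0.4252, -0.2504, 0.1638]
tcp_rot: [3.141, 0.0, 0.003]
ft_force: [1.8, -0.3, -0.0]
width: 0.0237
grip_force: 30.3
```

Call:
servo_tool(rows="0 0 0.6 0 0 0;0 0 0.6 0 0 0;0 0 0.4 0 0 0;0 0 0.2 0 0 0;0 0 0 0 0 0;0 0 0 0 0 0;0 0 0 0 0 0")

```text
time: 5.45
eef_pos: [0.4243, -0.25, 0.1098]
tcp_rot: [3.141, -0.0, 0.002]
ft_force: [-1.0, 0.4, -1.9]
width: 0.024
grip_force: 29.4
```

Call:
servo_tool(rows="0 0 0.05 0 0 0;0 0 0.05 0 0 0;0 0 0.05 0 0 0;0 0 0 0 0 0;0 0 0 0 0 0")

```text
time: 5.95
eef_pos: [0.4251, -0.2501, 0.1078]
tcp_rot: [3.141, 0.0, 0.003]
ft_force: [-3.6, 2.3, 16.2]
width: 0.0241
grip_force: 31.0
```

Call:
servo_tool(rows="0 0 -0.05 0 0 0;0 0 0 0 0 0;0 0 0 0 0 0;0 0 0 0 0 0;0 0 0 0 0 0;0 0 -0.5 0 0 0;0 0 -0.8 0 0 0;0 0 -1 0 0 0", hand=0.62)

```text
time: 6.75
eef_pos: [0.4224, -0.249, 0.1745]
tcp_rot: [-3.14, 0.0, 0.005]
ft_force: [0.0, -0.5, 0.8]
width: 0.0531
grip_force: 0.0
```

Call:
servo_tool(rows="0 0 -1 0 0 0;0 0 -1 0 0 0;0 0 -0.6 0 0 0;0.5 -1 0 0 0 0;0.5 -1 0 0 0 0;0.5 -1 0 0 0 0;0.5 -1 0 0 0 0;0.5 -1 0 0 0 0", hand=1)

```text
time: 7.55
eef_pos: [0.4989, -0.0985, 0.253]
tcp_rot: [-3.142, 0.0, 0.001]
ft_force: [0.8, -0.2, -0.8]
width: 0.0851
grip_force: 0.0
```

Call:
servo_tool(rows="0.5 -1 0 0 0 0;0.5 -1 0 0 0 0;0.5 -1 0 0 0 0;0.5 -1 0 0 0 0;0 0 0 0 0 0;0 0 0 0 0 0")

```text
time: 8.15
eef_pos: [0.5586, 0.0213, 0.2527]
tcp_rot: [3.142, 0.004, -0.002]
ft_force: [-0.3, -0.9, 0.0]
width: 0.0853
grip_force: 0.0
```

Run:
```python
from h import *
np.set_printoptions(precision=3,suppress=True)
im,P=snap('wrist','w2');s=observe();print(s['time'],s['eef_pos'])
for q in [(.631,.174,.046),(.589,.174,.046),(.629,.019,.063),(.578,.323,.098)]: print(np.array(w2px(P,q)))
np.save('w2.npy',P['pose'])
```

```text
8.2 [0.558 0.02  0.253]
[158.382  96.119]
[164.03  141.614]
[327.352  97.66 ]
[-17.826 167.139]
```

View pics/w2.png

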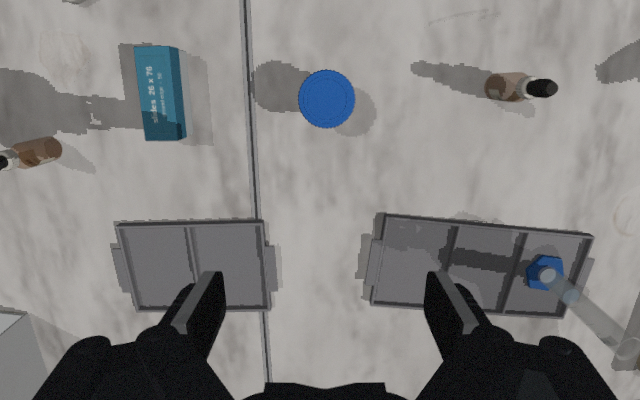

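The cylinder stands in its bay at (545,272). The cup lid is at (327,99), as predicted, and the box is at (159,93). The gripper is already in line with the cup, so I'll take that next.

Call:
servo_tool(rows="0.8 0 0 0 0 0;0.8 0 0 0 0 0;0.8 0 0.2 0 0 0;0 0 0.8 0 0 0;0 0 1 0 0 0;0 0 1 0 0 0;0 0 1 0 0 0;0 0 1 0 0 0")

```text
time: 9.0
eef_pos: [0.6302, 0.0173, 0.102]
tcp_rot: [3.14, -0.005, -0.001]
ft_force: [0.4, -0.0, 0.4]
width: 0.0853
grip_force: 0.0
```

Call:
servo_tool(rows="0 0 0.8 0 0 0;0 0 0.5 0 0 0;0 0 0.3 0 0 0;0 0 0 0 0 0;0 0 0 0 0 0")

```text
time: 9.5
eef_pos: [0.6316, 0.0201, 0.0563]
tcp_rot: [3.142, -0.001, 0.003]
ft_force: [0.2, -0.3, 0.4]
width: 0.0856
grip_force: 0.0
```

Run:
```python
from h import *
np.set_printoptions(precision=3,suppress=True)
P=dict(camera_params('wrist'));P['pose']=np.load('w2.npy')
q=np.array([px2w(P,*c,.012) for c in[(116,223),(263,220),(270,310),(137,311)]]);print(q,q.mean(0));print(px2w(P,2,162,.098),px2w(P,44,150,0.03))
```

```text
[[0.491 0.26  0.012]
 [0.496 0.089 0.012]
 [0.377 0.088 0.012]
 [0.371 0.257 0.012]] [0.434 0.174 0.012]
[0.582 0.301 0.098] [0.58  0.314 0.03 ]
```

Call:
servo_tool(rows="0 0 0 0 0 0;0 0 0 0 0 0;0 0 0 0 0 0;0 0 0 0 0 0;0 0 0 0 0 0;0 0 0 0 0 0", hand=0)

```text
time: 10.1
eef_pos: [0.6317, 0.0205, 0.0566]
tcp_rot: [-3.141, 0.0, -0.003]
ft_force: [-0.8, -0.7, 5.5]
width: 0.0488
grip_force: 31.0
```

Call:
servo_tool(rows="0 0 -0.4 0 0 0;0 0 -0.8 0 0 0;0 0 -0.8 0 0 0;-0.7 -0.4 0 0 0 0;-0.9 -0.5 0 0 0 0;-0.9 -0.5 0 0 0 0;-0.9 -0.5 0 0 0 0;-0.9 -0.5 0 0 0 0")

```text
time: 10.9
eef_pos: [0.5003, 0.0928, 0.1154]
tcp_rot: [3.141, 0.0, -0.0]
ft_force: [1.0, -0.1, -0.5]
width: 0.0491
grip_force: 31.2
```

Call:
servo_tool(rows="-0.9 -0.5 0 0 0 0;-0.9 -0.5 0 0 0 0;-0.5 -0.4 0 0 0 0;0 0 0 0 0 0;0 0 0 0 0 0")

```text
time: 11.4
eef_pos: [0.433, 0.1343, 0.1156]
tcp_rot: [3.141, 0.002, 0.002]
ft_force: [0.7, -0.8, 0.2]
width: 0.0486
grip_force: 31.2
```

Call:
servo_tool(rows="0 0 0.6 0 0 0;0 0 0.6 0 0 0;0 0 0.4 0 0 0;0 0 0.2 0 0 0;0 0 0.07 0 0 0;0 0 0 0 0 0;0 0 0 0 0 0")

```text
time: 12.1
eef_pos: [0.4332, 0.1329, 0.0602]
tcp_rot: [3.139, -0.003, -0.001]
ft_force: [-4.0, -3.6, 9.4]
width: 0.0489
grip_force: 32.1
```

Call:
servo_tool(rows="0 0 0 0 0 0;0 0 0 0 0 0;0 0 0 0 0 0;0 0 0 0 0 0;0 0 -0.5 0 0 0;0 0 -0.8 0 0 0;0 0 -1 0 0 0;0 0 -1 0 0 0", hand=0.85)

```text
time: 12.9
eef_pos: [0.4322, 0.1343, 0.1588]
tcp_rot: [3.142, 0.001, -0.002]
ft_force: [-0.3, -0.1, -0.2]
width: 0.0725
grip_force: 0.0
```

Call:
servo_tool(rows="0.9 -0.2 0 0 0 0;0.9 -0.2 0 0 0 0;1 -0.2 0 0 0 0;1 -0.2 0 0 0 0;1 -0.2 0 0 0 0;1 -0.2 0 0 0 0;0.8 -0.1 0 0 0 0;0 0 0 0 0 0", hand=1)

```text
time: 13.7
eef_pos: [0.6338, 0.1733, 0.1579]
tcp_rot: [-3.141, 0.002, -0.004]
ft_force: [0.1, -0.3, 0.3]
width: 0.0854
grip_force: 0.0
```

Call:
servo_tool(rows="0 0 0.6 0 0 0;0 0 0.9 0 0 0;0 0 1 0 0 0;0 0 0.9 0 0 0;0 0 0.5 0 0 0;0 0 0.3 0 0 0;0 0 0 0 0 0;0 0 0 0 0 0")

```text
time: 14.5
eef_pos: [0.6316, 0.1738, 0.0333]
tcp_rot: [-3.141, 0.0, -0.003]
ft_force: [0.8, 0.6, 0.4]
width: 0.0855
grip_force: 0.0
```

Call:
servo_tool(rows="0 0 0 0 0 0;0 0 0 0 0 0;0 0 0 0 0 0;0 0 0 0 0 0;0 0 0 0 0 0;0 0 0 0 0 0;0 0 0 0 0 0;0 0 0 0 0 0", hand=0)

```text
time: 15.3
eef_pos: [0.6314, 0.1738, 0.033]
tcp_rot: [-3.141, -0.0, -0.002]
ft_force: [-0.6, 0.2, 5.6]
width: 0.0327
grip_force: 31.1
```

Call:
servo_tool(rows="0 0 -0.5 0 0 0;0 0 -0.8 0 0 0;0 0 -0.9 0 0 0;0 0 -0.8 0 0 0;-0.4 0.7 0 0 0 0;-0.5 0.9 0 0 0 0;-0.6 1 0 0 0 0;-0.6 1 0 0 0 0")

```text
time: 16.1
eef_pos: [0.5661, 0.064, 0.1219]
tcp_rot: [3.141, 0.001, -0.003]
ft_force: [-0.1, -0.6, -1.0]
width: 0.033
grip_force: 30.5
```

Call:
servo_tool(rows="-0.6 1 0 0 0 0;-0.6 1 0 0 0 0;-0.6 1 0 0 0 0;-0.6 1 0 0 0 0;-0.6 1 0 0 0 0;-0.6 1 0 0 0 0;-0.6 1 0 0 0 0;-0.4 0.7 0 0 0 0")

```text
time: 16.9
eef_pos: [0.4268, -0.1679, 0.1219]
tcp_rot: [3.141, -0.005, -0.004]
ft_force: [0.4, -0.1, -0.8]
width: 0.0326
grip_force: 30.5
```

Call:
servo_tool(rows="0 0 0 0 0 0;0 0 0 0 0 0")

```text
time: 17.1
eef_pos: [0.429, -0.1658, 0.1221]
tcp_rot: [-3.141, 0.003, 0.001]
ft_force: [0.1, 0.5, -0.7]
width: 0.0329
grip_force: 30.4
```

Call:
servo_tool(rows="0 0 0.6 0 0 0;0 0 0.8 0 0 0;0 0 0.7 0 0 0;0 0 0.4 0 0 0;0 0 0.2 0 0 0;0 0 0.15 0 0 0;0 0 0 0 0 0;0 0 0 0 0 0")

```text
time: 17.9
eef_pos: [0.4308, -0.1657, 0.0374]
tcp_rot: [3.141, 0.001, 0.003]
ft_force: [0.9, 0.4, -0.8]
width: 0.0327
grip_force: 30.6
```

Call:
servo_tool(rows="0 0 0 0 0 0;0 0 0 0 0 0;0 0 0 0 0 0;0 0 0 0 0 0;0 0 -0.5 0 0 0;0 0 -1 0 0 0;0 0 -1 0 0 0;0 0 -1 0 0 0", hand=0.58)

```text
time: 18.7
eef_pos: [0.4294, -0.1655, 0.1426]
tcp_rot: [-3.141, -0.0, 0.001]
ft_force: [1.7, -0.3, 0.1]
width: 0.0494
grip_force: 0.0
```

Call:
servo_tool(rows="0 0 -1 0 0 0;0.8 -0.05 -1 0 0 0;0.9 -0.05 0 0 0 0;1 -0.05 0 0 0 0;1 -0.05 0 0 0 0;1 -0.05 0 0 0 0;0 0 0 0 0 0;0 0 0 0 0 0", hand=1)

```text
time: 19.5
eef_pos: [0.5706, -0.1578, 0.2012]
tcp_rot: [-3.141, -0.001, 0.002]
ft_force: [-0.1, -0.4, -0.7]
width: 0.085
grip_force: 0.0
```

Run:
```python
from h import *
np.set_printoptions(precision=3,suppress=True)
im,P=snap('wrist','w3');s=observe();print(s['time'],s['eef_pos'])
for q in [(.641,-.156,.098),(.641,-.156,.06),(.641,-.156,.0)]: print(np.array(w2px(P,q)))
np.save('w3.npy',P['pose'])
```

```text
19.55 [ 0.57  -0.158  0.201]
[321.777 103.129]
[322.2   100.325]
[322.669  97.216]
```

View pics/w3.png

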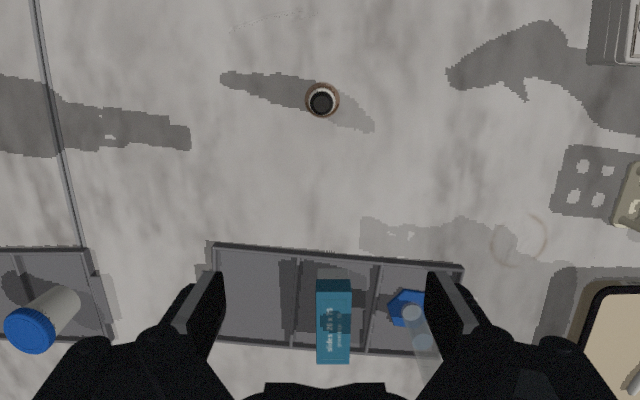

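The teat is at (321,102), matching the prediction of bottle B at (0.641,-0.156). The box, cup and cylinder all stand in their bays.

Call:
servo_tool(rows="0.8 0 0 0 0 0;0.9 -0.07 0 0 0 0;0.67 0 0 0 0 0;0 0 0 0 0 0;0 0 0.6 0 0 0;0 0 0.8 0 0 0;0 0 0.8 0 0 0;0 0 0.8 0 0 0")

```text
time: 20.35
eef_pos: [0.6396, -0.157, 0.111]
tcp_rot: [3.141, -0.002, -0.003]
ft_force: [0.5, -0.2, -0.1]
width: 0.0852
grip_force: 0.0
```

Call:
servo_tool(rows="0 0 0.8 0 0 0;0 0 0.7 0 0 0;0 0 0.4 0 0 0;0 0 0 0 0 0;0 0 0 0 0 0")

```text
time: 20.85
eef_pos: [0.6416, -0.1564, 0.0554]
tcp_rot: [3.141, -0.001, 0.0]
ft_force: [-0.6, -0.3, -0.9]
width: 0.0851
grip_force: 0.0
```

Call:
servo_tool(rows="0 0 0 0 0 0;0 0 0 0 0 0;0 0 0 0 0 0;0 0 0 0 0 0;0 0 0 0 0 0;0 0 0 0 0 0;0 0 0 0 0 0;0 0 0 0 0 0", hand=0)

```text
time: 21.65
eef_pos: [0.6423, -0.156, 0.0553]
tcp_rot: [3.142, 0.0, 0.001]
ft_force: [-0.7, -0.2, 3.6]
width: 0.0258
grip_force: 29.7
```

Call:
servo_tool(rows="0 0 -0.4 0 0 0;0 0 -0.8 0 0 0;0 0 -0.8 0 0 0;-0.6 -0.2 0 0 0 0;-0.8 -0.3 0 0 0 0;-0.9 -0.3 0 0 0 0;-0.9 -0.3 0 0 0 0;-0.9 -0.3 0 0 0 0")

```text
time: 22.45
eef_pos: [0.5174, -0.1138, 0.1147]
tcp_rot: [3.142, -0.0, -0.001]
ft_force: [0.0, -0.4, -0.1]
width: 0.0258
grip_force: 29.6
```

Call:
servo_tool(rows="-0.9 -0.3 0 0 0 0;-0.9 -0.4 0 0 0 0;-0.57 -0.2 0 0 0 0;-0.3 -0.13 0 0 0 0;0 0 0 0 0 0;0 0 0 0 0 0")

```text
time: 23.05
eef_pos: [0.4399, -0.0835, 0.1152]
tcp_rot: [3.141, -0.0, 0.003]
ft_force: [1.3, 0.5, -0.1]
width: 0.0262
grip_force: 29.6
```

Call:
servo_tool(rows="0 0 0.6 0 0 0;0 0 0.6 0 0 0;0 0 0.4 0 0 0;0 0 0.2 0 0 0;0 0 0 0 0 0;0 0 0 0 0 0")

```text
time: 23.65
eef_pos: [0.4394, -0.0832, 0.0609]
tcp_rot: [-3.142, 0.0, -0.001]
ft_force: [0.2, -0.5, -0.4]
width: 0.026
grip_force: 29.6
```

Call:
servo_tool(rows="0 0 0.06 0 0 0;0 0 0 0 0 0;0 0 0 0 0 0")

```text
time: 23.95
eef_pos: [0.4391, -0.0832, 0.0593]
tcp_rot: [3.141, 0.0, 0.001]
ft_force: [-0.3, -0.1, 1.2]
width: 0.0258
grip_force: 29.6
```

Call:
servo_tool(rows="0 0 0 0 0 0;0 0 0 0 0 0;0 0 0 0 0 0;0 0 0 0 0 0;0 0 -0.5 0 0 0;0 0 -1 0 0 0;0 0 -1 0 0 0;0 0 -1 0 0 0", hand=0.62)

```text
time: 24.75
eef_pos: [0.4383, -0.083, 0.1648]
tcp_rot: [-3.141, -0.0, 0.001]
ft_force: [-0.2, 0.5, -0.2]
width: 0.053
grip_force: 0.0
```

Call:
servo_tool(rows="0 0 -1 0 0 0;0 -1 -0.3 0 0 0;0.3 -1 0 0 0 0;0.3 -1 0 0 0 0;0.3 -1 0 0 0 0;0.3 -1 0 0 0 0;0.3 -1 0 0 0 0;0.3 -1 0 0 0 0", hand=1)

```text
time: 25.55
eef_pos: [0.4928, 0.1279, 0.2028]
tcp_rot: [3.141, -0.0, -0.0]
ft_force: [0.5, -1.3, 0.1]
width: 0.0855
grip_force: 0.0
```

Call:
servo_tool(rows="0.3 -1 0 0 0 0;0.3 -1 0 0 0 0;0 -1 0 0 0 0;0 -1 0 0 0 0;0 -1 0 0 0 0;0 -1 0 0 0 0;0 0 0 0 0 0;0 0 0 0 0 0")

```text
time: 26.35
eef_pos: [0.5101, 0.3075, 0.2026]
tcp_rot: [3.141, 0.003, -0.001]
ft_force: [0.9, -0.8, -0.1]
width: 0.0853
grip_force: 0.0
```

Run:
```python
from h import *
np.set_printoptions(precision=3,suppress=True)
im,P=snap('wrist','w4');s=observe();print(s['time'],s['eef_pos'])
for q in [(.578,.323,.098),(.578,.323,.0)]: print(np.array(w2px(P,q)))
np.save('w4.npy',P['pose'])
```

```text
26.4 [0.511 0.306 0.202]
[299.971 107.096]
[307.199 100.096]
```

View pics/w4.png

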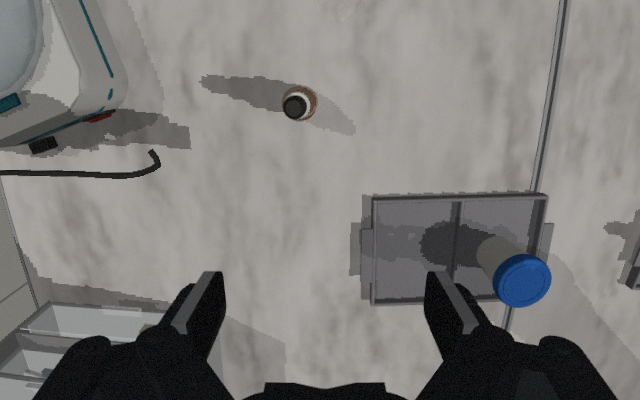

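The teat is at (294,106), a few mm left of the prediction, so I take bottle A to be at (0.579,0.326).

Call:
servo_tool(rows="0.8 -0.3 0 0 0 0;0.8 -0.37 0 0 0 0;0.65 0 0 0 0 0;0 0 0 0 0 0;0 0 0.6 0 0 0;0 0 0.8 0 0 0;0 0 0.8 0 0 0;0 0 0.8 0 0 0")

```text
time: 27.2
eef_pos: [0.5778, 0.3248, 0.112]
tcp_rot: [3.14, -0.003, -0.001]
ft_force: [0.0, -0.4, 0.4]
width: 0.0855
grip_force: 0.0
```

Call:
servo_tool(rows="0 0 0.8 0 0 0;0 0 0.7 0 0 0;0 0 0.4 0 0 0;0 0 0 0 0 0;0 0 0 0 0 0")

```text
time: 27.7
eef_pos: [0.5785, 0.3266, 0.0565]
tcp_rot: [-3.142, 0.001, -0.001]
ft_force: [-0.2, -0.2, 1.3]
width: 0.0854
grip_force: 0.0
```

Call:
servo_tool(rows="0 0 0 0 0 0;0 0 0 0 0 0;0 0 0 0 0 0;0 0 0 0 0 0;0 0 0 0 0 0;0 0 0 0 0 0;0 0 0 0 0 0;0 0 0 0 0 0", hand=0)

```text
time: 28.5
eef_pos: [0.5786, 0.3274, 0.0566]
tcp_rot: [-3.141, -0.0, -0.001]
ft_force: [-0.3, 0.9, 4.5]
width: 0.0259
grip_force: 29.7
```

Call:
servo_tool(rows="0 0 -0.4 0 0 0;0 0 -0.8 0 0 0;0 0 -0.8 0 0 0;-0.5 0.4 0 0 0 0;-0.8 0.6 0 0 0 0;-0.8 0.6 0 0 0 0;-0.8 0.6 0 0 0 0;-0.8 0.6 0 0 0 0")

```text
time: 29.3
eef_pos: [0.4658, 0.2419, 0.1158]
tcp_rot: [3.141, -0.0, -0.001]
ft_force: [0.5, 0.3, -0.3]
width: 0.0259
grip_force: 29.6
```

Call:
servo_tool(rows="-0.8 0.5 0 0 0 0;-0.4 0.3 0 0 0 0;0 0 0 0 0 0;0 0 0 0 0 0;0 0 0.6 0 0 0;0 0 0.6 0 0 0;0 0 0.4 0 0 0;0 0 0.2 0 0 0")

```text
time: 30.1
eef_pos: [0.4314, 0.2194, 0.0608]
tcp_rot: [-3.141, -0.0, 0.002]
ft_force: [-0.0, 0.7, -0.4]
width: 0.0261
grip_force: 29.6
```

Call:
servo_tool(rows="0 0 0 0 0 0;0 0 0.05 0 0 0;0 0 0 0 0 0;0 0 0 0 0 0")

```text
time: 30.5
eef_pos: [0.4315, 0.219, 0.0607]
tcp_rot: [-3.141, 0.0, -0.001]
ft_force: [-0.0, -0.1, 0.8]
width: 0.0259
grip_force: 29.7
```

Call:
servo_tool(rows="0 0 0 0 0 0;0 0 0 0 0 0;0 0 0 0 0 0;0 0 0 0 0 0;0 0 -0.5 0 0 0;0 0 -1 0 0 0;0 0 -1 0 0 0;0 0 -1 0 0 0", hand=0.62)

```text
time: 31.3
eef_pos: [0.431, 0.2192, 0.1674]
tcp_rot: [-3.141, -0.001, -0.001]
ft_force: [-0.1, -0.3, 0.5]
width: 0.0531
grip_force: 0.0
```

Call:
servo_tool(rows="0 0 -1 0 0 0;0 -0.5 -1 0 0 0;0 -1 -0.5 0 0 0;0 -1 0 0 0 0;0 -1 0 0 0 0;0 0 0 0 0 0;0 0 0 0 0 0")

```text
time: 32.0
eef_pos: [0.4307, 0.3246, 0.2411]
tcp_rot: [-3.141, -0.004, -0.0]
ft_force: [1.4, -0.1, 0.7]
width: 0.0532
grip_force: 0.0
```

Run:
```python
from h import *
a=read_camera('top')[120:310,170:450,::-1];b=read_camera('scene')[150:370,150:510,::-1]
f=lambda i,w:cv2.resize(cv2.convertScaleAbs(i,alpha=1.6,beta=10),w,interpolation=cv2.INTER_CUBIC)
cv2.imwrite('pics/end.png',np.vstack([f(a,(440,298)),f(b,(440,269))]))
```

```text
(no output)
```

View pics/end.png

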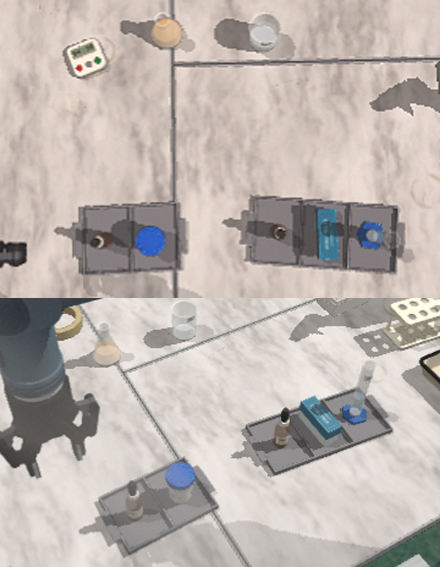

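The picture shows all five things upright, one to a bay. Tray2 holds the bottle (103,240) and the cup (150,240). Tray3 holds the bottle (279,232), box (328,235) and cylinder (371,235). The flask, beaker and timer haven't moved.

```bash
python3 -c "
from station import *
print(finish_job())"
```

```text
the job is handed in; nothing more can be done
None
```

Both kits are made up and the job is handed in at about 32 s; the last pictures showed all five things upright in their own bays and the flask, beaker and timer unmoved, but the hand-in returned no verdict.

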